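# Set the tub of mixed fixings between its two sorting trays

## Robot

A 6-joint arm with a two-finger parallel gripper is mounted at the origin on the work surface. World frame = base frame: x ahead of the robot, y to its left, z up, the work surface at z = 0. Lengths are in m, angles in rad, forces in N, time in s.
With the tool pointing down it reaches from about 0.35 to 0.775 m from the base axis. Payload 5.5 kg.
Tool frame: the origin (TCP) lies at the very end of the fingers, on their centre line; the grasp point (between the pads) lies 19 mm behind it; x points along the fingers, y is the direction in which the jaws open and shut, and the axes are right-handed (so a half turn about x gives the same grasp; the last joint's range is limited). The gripper opens to 85 mm and grips with 20 to 120 N. Pads are 22 mm wide; open, the fingers measure 114 mm over their backs; the gripper's body (76 mm by 85 mm) begins 54 mm behind the grasp point. The pads swing forward as they close: fully open they stand 13 mm farther back than shut.
Start: joints at [-1.312, 0.313, 0.046, 1.304, 0, 1.431], TCP at [0.223, -0.53, 0.231] pointing down, gripper open.
Joint ranges: [-2.76, 2.76], [-0.86, 1.69], [-1.03, 1.26], [-2.2, 2.34], [-1.47, 1.5], [-3.14, 3.14]. Speed limits (rad/s): [2.57, 2.57, 3.14, 3.14, 3.14, 3.14].

## Interface

Orientations are given as a unit quaternion [w, x, y, z].
In Python, from workcell import env gives the robot as it stands.
- The arm moves only by the tool drive_tool, never from a script. Its argument "plan" is a list that holds one entry, the list of rows, each a list of 7 numbers: the shift along the tool's x, y, z in cm, then the turn, a rotation vector about the tool's x, y, z in degrees, then the opening, from 0 (shut) to 1 (fully open). In form: [[[tx, ty, tz, wx, wy, wz, fingers], ...]]. A call has exactly 5 rows; each row shifts and turns the commanded pose from where the row before left it, along the tool's axes as they then stand; what a row does not reach is not made up. A row lasts 1/12 s, in which the tool goes at most 41.7 mm and 7.16 degrees, less where a joint would pass 70% of its speed; a pose out of reach is approached as far as the arm can. A call with a gripper value outside its range is refused whole. The fingers move at their own pace and stop on an object; "squeeze" is the grip in N (left out, the last holds). Time passes only in rows, so rows that do not move let the fingers close, or fill a call up. It gives the time, the measured TCP pose, the force and the opening at its end, in the units of the state.
- env.get_state(): the state, without advancing time (a new reading comes with each control period).
- env.read_camera(name): name is "scene" or "top" or "wrist"; returns the picture (480x640x3 uint8, red, green, blue); there is no depth.
- env.camera_model(name): a dict with "camera_matrix" (3x3 intrinsics, pixels), "camera_from_world" (4x4, takes a point from world to camera coordinates); the wrist camera has in their place "T_tool_cam" (4x4, takes a point from camera to tool coordinates, whose origin is the TCP and whose axes are the tool frame's). Camera axes: x right, y down, z forward; pixel columns grow to the right and rows downward; lengths in m; the calibration is good to about 2 mm. A picture is of the moment at which its call begins: read the wrist's pose just before it. camera_model takes no time and is no camera call.
- env.hand_in(): hands the job in, once; it reports no verdict.
The state is a dict: "clock": time; "joint_pos": joint angles; "qvel": joint speeds; "tau": joint torques, N m; "tcp_pos": TCP position; "orientation": TCP orientation; "wrist_force": force on the tool from outside, world axes, zero at the start; "ft_torque": the same for the moment, N m; "finger_gap": finger opening in m.
Only numpy, scipy, OpenCV 4.12 (cv2) and the standard library are available. Lean on these libraries where they do the work, as an engineer would, in place of code of your own. Each camera call takes 0.05 s, during which the arm holds its last target.

## Task

Get the bench ready for sorting: stand the white tub with the red band and rim midway between the two small open metal trays (one of silver screws, one of red wall plugs), in line with them, so that both are equally handy. Keep it upright and set it down gently so that nothing spills, and leave the trays and the blue-banded tub where they are.

Things in the scene. Friction and masses are not known exactly. Their poses are not given: they have to be found in the camera images.
- tub_red_center (a point): The tub to move: a straight round white plastic tub with a red band and rim, 60 mm in diameter, 85 mm tall, about 0.35 kg, full of mixed screws and standing loose on the bench. The point is at its centre, half-way up (42.5 mm above its underside); z points up its axis. It stands with free space of at least 30 mm all around; it may change places with the blue-banded tub or an orange tin.
- tray_screws: Open galvanised metal tray of silver screws, 150 mm along its x, 120 mm along its y, 50 mm tall, 1.6 kg, loose on the bench. Origin: centre of its underside; z up. The two trays stand side by side with the same heading, their long sides facing each other across an empty gap 160 mm wide; the tray of plugs lies in this tray's -y direction, centre to centre 280 mm, so the middle of the gap is 140 mm from either centre.
- tray_plugs: The same kind of tray (150 x 120 x 50 mm, 1.6 kg, loose), filled with red wall plugs. Origin: centre of its underside; x along its 150 mm length, z up. The tray of screws lies in this tray's +y direction.
- tub_blue_center (a point): A look-alike to leave alone: the same white tub (60 mm in diameter, 85 mm tall), but with a blue band and rim. The point is at its centre, half-way up; z points up its axis.
Not all that is in view belongs to the job. Leave any green or purple look-alike of the tray_plugs alone.

How it is judged:
By the outcome, as a careful person would: the job done as asked, in the order asked, and still so for the second after the job is handed in, with the robot touching nothing.
It also fails if it takes over 40 s, if anything falls off the work surface, if the arm or the gripper's body presses on something with over 40 N, if the wrist force passes 120 N, or if a joint passes its speed limit or range.

## Working session

There is one attempt and no reset: what is moved stays moved. The work goes in short steps, Python scripts to look and compute and a tool call to move; the robot and the scene stay as the last step left them, time stands still between calls to the robot, and variables do not carry over. Pictures are saved under pics/ and viewed, and the job is handed in when it is done.

Besides the shell and the picture viewer there is one more tool, called after "Emit:" in YAML: its name, and indented under it one key for each argument. drive_tool: Moves the arm, as the interface text tells. Its arguments: {"type":"object","properties":{"plan":{"type":"array","items":{"type":"array","items":{"type":"array","items":{"type":"number"}}}},"squeeze":{"type":"number"}},"required":["plan"]}

```bash
mkdir -p pics
python3 - <<'E'
from workcell import env
import cv2
for n in ["top","scene"]:
    im=env.read_camera(n); cv2.imwrite(f"pics/{n}0.png",im[:,:,::-1])
    m=env.camera_model(n); print(n,m)
print(env.camera_model("wrist"))
print(env.get_state())
E
```

```text
top {'camera_matrix': array([[438.64151879,   0.        , 319.31458095],
       [  0.        , 438.64151879, 240.00426094],
       [  0.        ,   0.        ,   1.        ]]), 'camera_from_world': array([[ 0.0068594 , -0.99990098, -0.0122872 , -0.05046783],
       [-0.99092735, -0.0051475 , -0.13429997,  0.49461538],
       [ 0.13422343,  0.01309694, -0.99086454,  1.04591253],
       [ 0.        ,  0.        ,  0.        ,  1.        ]])}
scene {'camera_matrix': array([[621.51303333,   0.        , 317.68597428],
       [  0.        , 621.51303333, 241.5209127 ],
       [  0.        ,   0.        ,   1.        ]]), 'camera_from_world': array([[-0.77310921,  0.63426831, -0.00242092,  0.42432847],
       [ 0.3607811 ,  0.43661019, -0.82414109, -0.08373369],
       [-0.52166958, -0.63802449, -0.56637938,  1.60348861],
       [ 0.        ,  0.        ,  0.        ,  1.        ]])}
{'camera_matrix': array([[373.15908768,   0.        , 319.10302116],
       [  0.        , 373.15908768, 245.5555667 ],
       [  0.        ,   0.        ,   1.        ]]), 'T_tool_cam': array([[ 1.16817862e-03
[... 285 characters left out ...]
e+00,
         1.00000000e+00]])}
{'clock': 0.1, 'joint_pos': array([-1.31161261e+00,  3.13919750e-01,  4.51024959e-02,  1.30360380e+00,
       -1.04771004e-05,  1.43119243e+00]), 'qvel': array([-0.00047595, -0.00115841,  0.0033094 ,  0.00014073, -0.00039907,
       -0.00021509]), 'tau': array([ 2.58592714e-03, -4.81723881e+01,  2.99244922e+01,  1.26540090e-02,
       -9.64252285e-05, -2.41386431e-06]), 'tcp_pos': array([ 0.22314237, -0.52944554,  0.23050525]), 'orientation': array([-0.13948708, -0.6930585 , -0.14063344,  0.69313455]), 'wrist_force': array([ 0.1548518 ,  0.56207042, -0.76731274]), 'ft_torque': array([-0.03036725,  0.00626469, -0.02941165]), 'finger_gap': 0.08508456914111727}
```

View pics/top0.png

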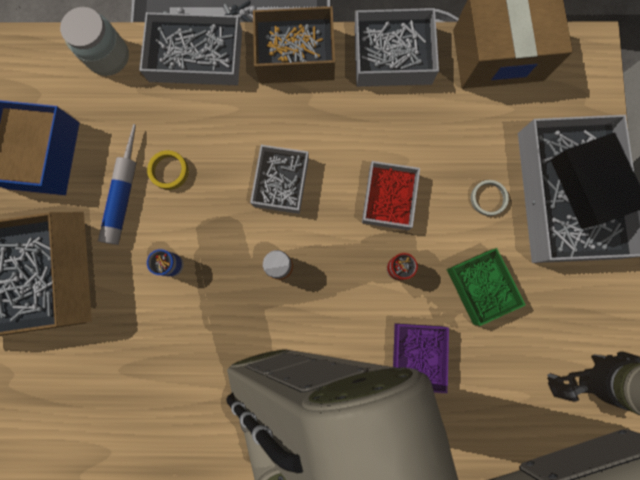

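View pics/scene0.png

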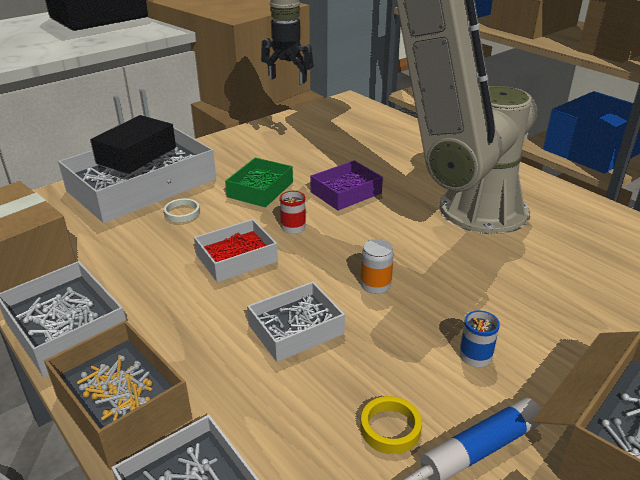

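The top view shows the screw tray near (280,179), the plug tray near (392,196) and the red tub near (403,264). The blue tub is at (163,263), and the orange tin (white lid) is at (277,264). I'll enlarge the crops to read corners.

Run:
```python
import cv2
im=cv2.imread("pics/top0.png")
def crop(n,x,y,w,h,f):
    c=cv2.resize(im[y:y+h,x:x+w],None,fx=f,fy=f,interpolation=cv2.INTER_CUBIC)
    for i in range(0,w,10): cv2.putText(c,str(x+i),(i*f,8),0,.3,(0,255,255),1); cv2.line(c,(i*f,10),(i*f,14),(0,255,255),1)
    for j in range(0,h,10): cv2.putText(c,str(y+j),(0,j*f+4),0,.3,(0,255,255),1)
    cv2.imwrite("pics/"+n,c)
crop("trays.png",240,130,190,100,4)
crop("tub.png",370,235,70,60,9)
```

```text
(no output)
```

View pics/trays.png

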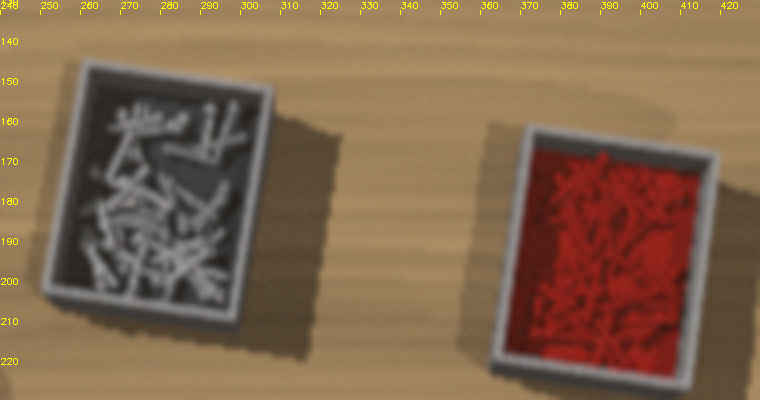

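View pics/tub.png

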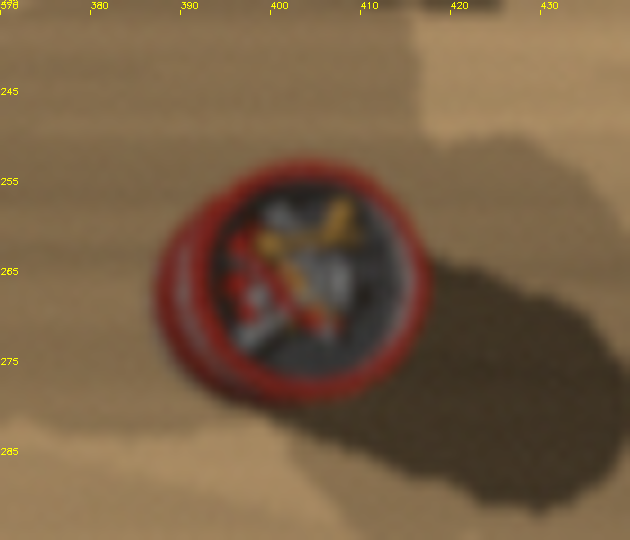

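Rim corners read (top camera): screw tray (261,145), (308,152), (299,210.5), (251,203). Plug tray: (372.5,161.5), (420,168.5), (412.5,227), (363,219.5). The tub rim spans 391.4–418 by 252.4–279.7.

```bash
cat > h.py <<'E'
import numpy as np, cv2
from workcell import env
def bp(name,px,z):
    m=env.camera_model(name);K=m["camera_matrix"];T=m["camera_from_world"]
    px=np.atleast_2d(np.array(px,float)); R=T[:3,:3];c=-R.T@T[:3,3]
    d=(R.T@np.linalg.inv(K)@np.c_[px,np.ones(len(px))].T).T
    return c+d*((z-c[2])/d[:,2])[:,None]
def proj(name,P):
    m=env.camera_model(name);K=m["camera_matrix"];T=m["camera_from_world"]
    p=(T[:3,:3]@np.atleast_2d(P).T+T[:3,3:]); p=K@p; return (p[:2]/p[2]).T
E
python3 - <<'E'
from h import *
np.set_printoptions(precision=4,suppress=True)
f=lambda L:[((x+.5)/4-.5+240,(y+.5)/4-.5+130) for x,y in L]
S=bp("top",f([(85,60),(273,88),(237,322),(43,292)]),.05)
P=bp("top",f([(530,126),(720,154),(690,389),(493,358)]),.05)
for Q in (S,P):
    print(Q.mean(0), np.linalg.norm(np.roll(Q,-1,0)-Q,axis=1)); 
    for i in range(4):
        d=Q[(i+1)%4]-Q[i]; print(np.degrees(np.arctan2(d[1],d[0])))
d=S.mean(0)-P.mean(0); print("sep",np.linalg.norm(d),np.degrees(np.arctan2(d[1],d[0])),"mid",(S+P).mean(0)/2)
g=lambda x,y:((x+.5)/9-.5+370,(y+.5)/9-.5+235)
e=bp("top",[g(192,280),g(432,280),g(312,157),g(312,402)],.085); print(e, e.mean(0))
mid=(S+P).mean(0)/2
t=e.mean(0)
# check in scene
im=cv2.cvtColor(env.read_camera("scene"),cv2.COLOR_RGB2BGR) 
im=cv2.resize(im,None,fx=1,fy=1)
a=np.linspace(0,2*np.pi,60)
for z in(0,.085):
    C=np.c_[t[0]+.03*np.cos(a),t[1]+.03*np.sin(a),0*a+z]
    cv2.polylines(im,[np.round(proj("scene",C)*16).astype(np.int32)],True,(0,255,255),1,cv2.LINE_AA,4)
for Q in (S,P):
    cv2.polylines(im,[np.round(proj("scene",Q)*16).astype(np.int32)],True,(0,255,0),1,cv2.LINE_AA,4)
cv2.imwrite("pics/chk.png",cv2.resize(im[170:380,180:400],None,fx=2.8,fy=2.8,interpolation=cv2.INTER_CUBIC))
E
```

```text
[0.6493 0.0518 0.05  ] [0.119  0.1498 0.1207 0.1497]
-98.62058753278073
172.1463279081452
81.3153831144944
-8.507236205621506
[ 0.6085 -0.2243  0.05  ] [0.1182 0.1486 0.1206 0.148 ]
-98.52965653442755
171.63479384637014
81.15628760743965
-9.267455470770832
sep 0.27909065035599756 81.5830670702366 mid [ 0.6289 -0.0863  0.05  ]
[[ 0.4287 -0.2144  0.085 ]
 [ 0.4291 -0.2761  0.085 ]
 [ 0.4607 -0.2459  0.085 ]
 [ 0.3976 -0.2447  0.085 ]] [ 0.429  -0.2453  0.085 ]
```

View pics/chk.png

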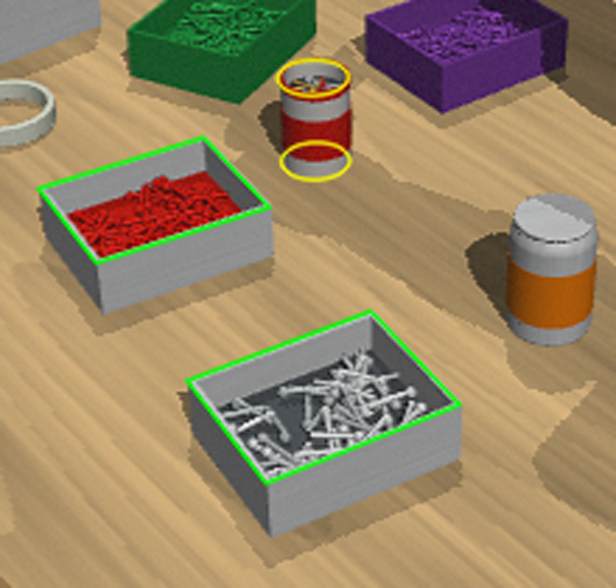

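The back-projected sizes come out at 119–121 × 148–150 mm with a 279 mm separation, against the true 120 × 150 and 280. The outlines also overlay the scene camera to about 1 mm, so I trust the tub at (0.429,-0.245) and the goal at (0.629,-0.086). Next I plan the approach with the jaws along the trays' x.

```bash
cat >> h.py <<'E'
from scipy.spatial.transform import Rotation as Ro
np.set_printoptions(precision=4,suppress=True)
def R_of(s): return Ro.from_quat(np.roll(s["orientation"],-1))
def target(yaw): # tool x down, tool y at heading yaw (deg)
    a=np.radians(yaw);x=np.array([0,0,-1.]);y=np.array([np.cos(a),np.sin(a),0]);return Ro.from_matrix(np.c_[x,y,np.cross(x,y)])
def need(p,yaw):
    s=env.get_state();R=R_of(s);T=target(yaw)
    dp=np.array(p)-s["tcp_pos"]
    print("t",s["clock"],"tcp",s["tcp_pos"],"F",s["wrist_force"],"gap",s["finger_gap"])
    print("shift tool cm",R.inv().apply(dp)*100,"after-turn axes",T.inv().apply(dp)*100,"turn deg",np.degrees((R.inv()*T).as_rotvec()))
E
python3 - <<'E'
from h import *
print(R_of(env.get_state()).as_matrix())
for yaw in(-8.5,171.5): need([.429,-.245,.15],yaw)
E
```

```text
[[-0.0003  0.3883 -0.9215]
 [ 0.0014 -0.9215 -0.3883]
 [-1.     -0.0014 -0.0002]]
t 0.15 tcp [ 0.2232 -0.5295  0.2306] F [ 0.4473  0.119  -0.1296] gap 0.08524597176639596
shift tool cm [  8.0907 -18.216  -30.013 ] after-turn axes [  8.0592  16.1506 -31.1812] turn deg [-58.6515  -0.0514   0.0663]
t 0.15 tcp [ 0.2232 -0.5295  0.2306] F [ 0.4473  0.119  -0.1296] gap 0.08524597176639596
shift tool cm [  8.0907 -18.216  -30.013 ] after-turn axes [  8.0592 -16.1506  31.1812] turn deg [121.3485   0.0771   0.0598]
```

Emit:
drive_tool:
  plan:
    - [[0,-1.82,-3.0,0,0,0,1],[0,-1.82,-3.0,0,0,0,1],[0,-1.82,-3.0,0,0,0,1],[0,-1.82,-3.0,0,0,0,1],[0,-1.82,-3.0,0,0,0,1]]
  squeeze: 40

```text
clock: 0.57
tcp_pos: [0.3266, -0.3863, 0.231]
orientation: [-0.14, -0.693, -0.14, 0.693]
wrist_force: [0.6, -0.1, 0.3]
finger_gap: 0.0851
```

Emit:
drive_tool:
  plan:
    - [[0,-1.82,-3.0,0,0,0,1],[0,-1.82,-3.0,0,0,0,1],[0,-1.82,-3.0,0,0,0,1],[0,-1.82,-3.0,0,0,0,1],[0,-1.82,-3.0,0,0,0,1]]

```text
clock: 0.98
tcp_pos: [0.4296, -0.2441, 0.2312]
orientation: [-0.14, -0.693, -0.14, 0.693]
wrist_force: [1.1, -0.3, 0.9]
finger_gap: 0.0854
```

Emit:
drive_tool:
  plan:
    - [[0,0,0,-6,0,0,1],[0,0,0,-6,0,0,1],[0,0,0,-6,0,0,1],[0,0,0,-6,0,0,1],[0,0,0,-6,0,0,1]]

```text
clock: 1.4
tcp_pos: [0.429, -0.2453, 0.231]
orientation: [-0.316, -0.632, -0.317, 0.632]
wrist_force: [-0.0, 0.6, 1.0]
finger_gap: 0.0853
```

Emit:
drive_tool:
  plan:
    - [[0,0,0,-6,0,0,1],[0,0,0,-6,0,0,1],[0,0,0,-6,0,0,1],[0,0,0,-6,0,0,1],[0,0,0,-4.6,0,0,1]]

```text
clock: 1.82
tcp_pos: [0.4289, -0.2455, 0.231]
orientation: [-0.462, -0.535, -0.463, 0.535]
wrist_force: [-0.3, -1.0, -0.9]
finger_gap: 0.0857
```

Run:
```python
from h import *
need([.429,-.245,.035],-8.5)
s=env.get_state(); im=cv2.cvtColor(env.read_camera("wrist"),cv2.COLOR_RGB2BGR)
m=env.camera_model("wrist");R=R_of(s).as_matrix()
Tw=np.eye(4);Tw[:3,:3]=R;Tw[:3,3]=s["tcp_pos"];C=np.linalg.inv(Tw@m["T_tool_cam"])
a=np.linspace(0,2*np.pi,60)
for z in(0,.085):
    P=np.c_[.429+.03*np.cos(a),-.245+.03*np.sin(a),0*a+z]
    p=m["camera_matrix"]@(C[:3,:3]@P.T+C[:3,3:]);p=(p[:2]/p[2]).T
    cv2.polylines(im,[np.round(p*16).astype(np.int32)],True,(0,255,255),1,cv2.LINE_AA,4)
cv2.imwrite("pics/w1.png",im)
```

```text
t 1.8167 tcp [ 0.4289 -0.2455  0.231 ] F [-0.3044 -1.0275 -0.9061] gap 0.0856515637561349
shift tool cm [19.6003  0.0171 -0.0475] after-turn axes [19.6003  0.0056 -0.0533] turn deg [ 0.238  -0.0169  0.0333]
```

View pics/w1.png

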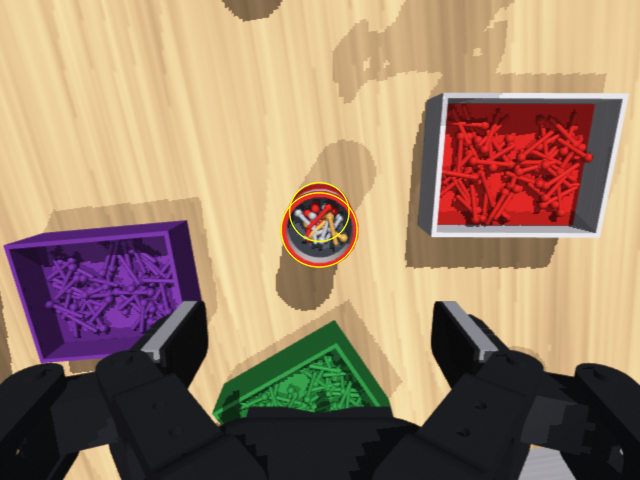

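The wrist view shows the rim at (320,230), matching the projected circle, with the fingers clear on both sides. Descending.

Emit:
drive_tool:
  plan:
    - [[2.5,0,-0.05,0,0,0,1],[2.5,0,0,0,0,0,1],[2.5,0,0,0,0,0,1],[2.0,0,0,0,0,0,1],[2.0,0,0,0,0,0,1]]

```text
clock: 2.28
tcp_pos: [0.4287, -0.2449, 0.1149]
orientation: [-0.461, -0.536, -0.461, 0.536]
wrist_force: [-0.1, -0.7, -0.4]
finger_gap: 0.0855
```

Emit:
drive_tool:
  plan:
    - [[2.0,0,0,0,0,0,1],[2.0,0,0,0,0,0,1],[1.8,0,0,0,0,0,1],[1.5,0,0,0,0,0,1],[0.8,0,0,0,0,0,1]]

```text
clock: 2.7
tcp_pos: [0.428, -0.2443, 0.0333]
orientation: [-0.46, -0.536, -0.462, 0.536]
wrist_force: [-0.0, -0.1, -0.3]
finger_gap: 0.0852
```

Emit:
drive_tool:
  plan:
    - [[0,0,0,0,0,0,0.8],[0,0,0,0,0,0,0.76],[0,0,0,0,0,0,0.72],[0,0,0,0,0,0,0.68],[0,0,0,0,0,0,0.6]]
  squeeze: 40

```text
clock: 3.12
tcp_pos: [0.4298, -0.2459, 0.0365]
orientation: [0.462, 0.536, 0.46, -0.536]
wrist_force: [-0.4, -0.0, 3.2]
finger_gap: 0.0592
```

Emit:
drive_tool:
  plan:
    - [[0,0,0,0,0,0,0.4],[0,0,0,0,0,0,0.3],[0,0,0,0,0,0,0.3],[0,0,0,0,0,0,0.3],[0,0,0,0,0,0,0.3]]

```text
clock: 3.53
tcp_pos: [0.4298, -0.2458, 0.0365]
orientation: [0.462, 0.536, 0.461, -0.536]
wrist_force: [-0.9, 0.5, 5.9]
finger_gap: 0.0594
```

Emit:
drive_tool:
  plan:
    - [[-0.3,0,0,0,0,0,0.3],[-0.7,0,0,0,0,0,0.3],[-1.0,0,0,0,0,0,0.3],[-1.5,0,0,0,0,0,0.3],[-1.5,0,0,0,0,0,0.3]]

```text
clock: 3.95
tcp_pos: [0.4288, -0.2448, 0.0861]
orientation: [-0.461, -0.536, -0.462, 0.536]
wrist_force: [0.2, -0.2, -1.9]
finger_gap: 0.0593
```

Emit:
drive_tool:
  plan:
    - [[-1.5,0,0,0,0,0,0.3],[-1.5,0,0,0,0,0,0.3],[-1.0,0,0,0,0,0,0.3],[-0.5,0,0,0,0,0,0.3],[0,0,0,0,0,0,0.3]]

```text
clock: 4.37
tcp_pos: [0.4298, -0.2457, 0.1317]
orientation: [0.462, 0.536, 0.46, -0.536]
wrist_force: [1.0, -0.4, -2.2]
finger_gap: 0.0593
```

Run:
```python
from h import *
need([.6289,-.0863,.13],-8.5)
cv2.imwrite("pics/w2.png",env.read_camera("wrist")[:,:,::-1])
```

```text
t 4.3667 tcp [ 0.4298 -0.2457  0.1317] F [ 1.0096 -0.4261 -2.159 ] gap 0.05929099179860394
shift tool cm [  0.1791  17.318  -18.7274] after-turn axes [  0.1672  17.3345 -18.7122] turn deg [-0.0497  0.0745 -0.1201]
```

View pics/w2.png

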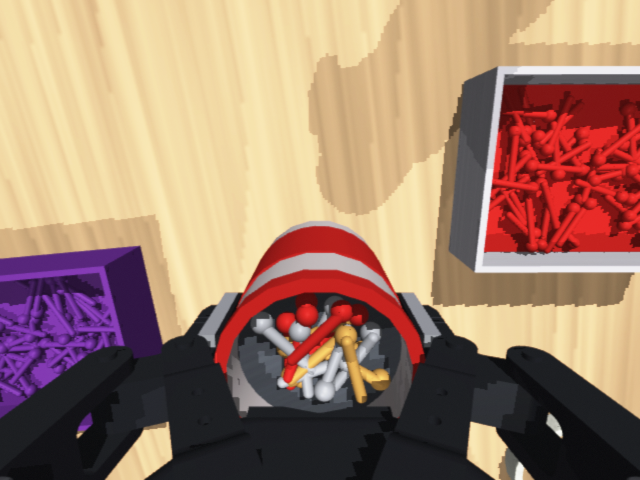

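The tub is held upright in the pads with its contents inside. Carrying it across at this height.

Emit:
drive_tool:
  plan:
    - [[0,0.34,-0.37,0,0,0,0.3],[0,0.68,-0.73,0,0,0,0.3],[0,1.02,-1.1,0,0,0,0.3],[0,1.36,-1.47,0,0,0,0.3],[0,1.36,-1.47,0,0,0,0.3]]

```text
clock: 4.83
tcp_pos: [0.4843, -0.2003, 0.1293]
orientation: [-0.461, -0.536, -0.462, 0.536]
wrist_force: [0.8, -0.0, -4.2]
finger_gap: 0.0591
```

Emit:
drive_tool:
  plan:
    - [[0,1.36,-1.47,0,0,0,0.3],[0,1.36,-1.47,0,0,0,0.3],[0,1.36,-1.47,0,0,0,0.3],[0,1.36,-1.47,0,0,0,0.3],[0,1.36,-1.47,0,0,0,0.3]]

```text
clock: 5.25
tcp_pos: [0.5627, -0.1371, 0.1291]
orientation: [-0.461, -0.536, -0.462, 0.536]
wrist_force: [-0.1, 0.3, -3.4]
finger_gap: 0.0591
```

Emit:
drive_tool:
  plan:
    - [[0,1.36,-1.47,0,0,0,0.3],[0,1.36,-1.47,0,0,0,0.3],[0,1.36,-1.47,0,0,0,0.3],[0,1.02,-1.1,0,0,0,0.3],[0,0.68,-0.73,0,0,0,0.3]]

```text
clock: 5.67
tcp_pos: [0.6295, -0.0835, 0.1288]
orientation: [-0.461, -0.535, -0.462, 0.536]
wrist_force: [0.2, -0.5, -3.2]
finger_gap: 0.0592
```

Emit:
drive_tool:
  plan:
    - [[0,0,0,0,0,0,0.3],[0,0,0,0,0,0,0.3],[0,0,0,0,0,0,0.3],[0,0,0,0,0,0,0.3],[0,0,0,0,0,0,0.3]]

```text
clock: 6.08
tcp_pos: [0.6279, -0.0864, 0.1304]
orientation: [-0.461, -0.536, -0.461, 0.536]
wrist_force: [-0.0, -0.2, -3.0]
finger_gap: 0.0592
```

Run:
```python
from h import *
need([.6289,-.0863,.037],-8.5)
s=env.get_state(); print(s["joint_pos"])
cv2.imwrite("pics/w3.png",env.read_camera("wrist")[:,:,::-1])
cv2.imwrite("pics/s3.png",env.read_camera("scene")[:,:,::-1])
```

```text
t 6.0833 tcp [ 0.6279 -0.0864  0.1304] F [-0.0324 -0.1619 -3.0051] gap 0.05915593620137421
shift tool cm [ 9.3399  0.1015 -0.0283] after-turn axes [ 9.34    0.0996 -0.0262] turn deg [-0.1115  0.0115  0.0121]
[-0.2632  0.4698  0.029   1.1302 -0.0002  1.4579]
```

View pics/w3.png

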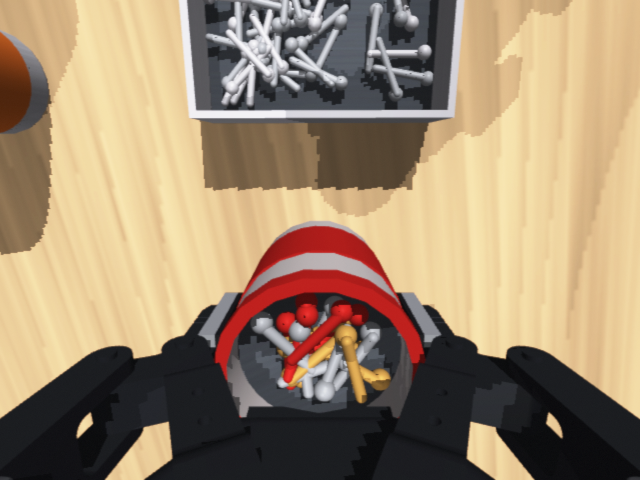

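View pics/s3.png

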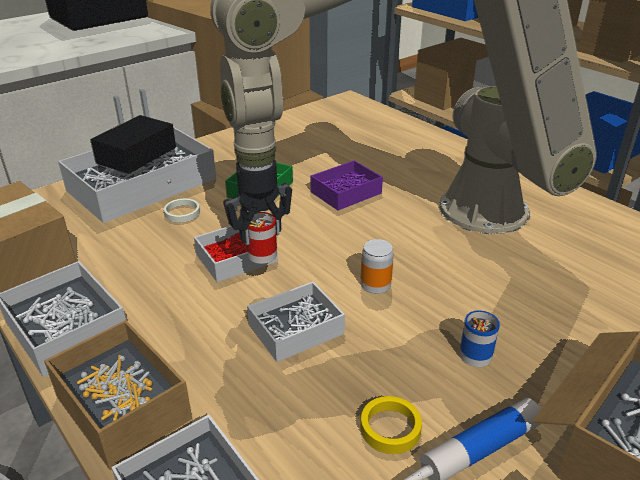

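The tub hangs over the gap, upright with its contents in, and the trays haven't moved. Lowering, slowly at the end.

Emit:
drive_tool:
  plan:
    - [[0.7,0.1,0,0,0,0,0.3],[1.3,0,0,0,0,0,0.3],[1.5,0,0,0,0,0,0.3],[1.5,0,0,0,0,0,0.3],[1.3,0,0,0,0,0,0.3]]

```text
clock: 6.6
tcp_pos: [0.629, -0.0861, 0.066]
orientation: [-0.461, -0.536, -0.461, 0.536]
wrist_force: [0.0, -0.1, -2.8]
finger_gap: 0.0592
```

Emit:
drive_tool:
  plan:
    - [[1.0,0,0,0,0,0,0.3],[0.7,0,0,0,0,0,0.3],[0.4,0,0,0,0,0,0.3],[0.2,0,0,0,0,0,0.3],[0.1,0,0,0,0,0,0.3]]

```text
clock: 7.02
tcp_pos: [0.6297, -0.0861, 0.0434]
orientation: [0.461, 0.536, 0.461, -0.536]
wrist_force: [0.4, 1.0, -2.7]
finger_gap: 0.059
```

Emit:
drive_tool:
  plan:
    - [[0.1,0,0,0,0,0,0.3],[0.1,0,0,0,0,0,0.3],[0,0,0,0,0,0,0.3],[0,0,0,0,0,0,0.3],[0,0,0,0,0,0,0.3]]

```text
clock: 7.43
tcp_pos: [0.6297, -0.086, 0.0417]
orientation: [0.462, 0.536, 0.461, -0.536]
wrist_force: [0.6, 0.2, -2.8]
finger_gap: 0.059
```

Run:
```python
from h import *
need([.6289,-.0863,.0365],-8.5)
```

```text
t 7.4333 tcp [ 0.6297 -0.086   0.0417] F [ 0.6146  0.196  -2.7723] gap 0.05899412817154612
shift tool cm [ 0.5151 -0.0737  0.0427] after-turn axes [ 0.5151 -0.0734  0.0427] turn deg [-0.049   0.0087 -0.0372]
```

Emit:
drive_tool:
  plan:
    - [[0.1,-0.07,0.04,0,0,0,0.3],[0.1,0,0,0,0,0,0.3],[0.1,0,0,0,0,0,0.3],[0.08,0,0,0,0,0,0.3],[0,0,0,0,0,0,0.3]]

```text
clock: 7.85
tcp_pos: [0.6285, -0.0862, 0.0372]
orientation: [-0.461, -0.536, -0.461, 0.536]
wrist_force: [-0.2, -0.1, -3.2]
finger_gap: 0.0591
```

Emit:
drive_tool:
  plan:
    - [[0.05,0,0,0,0,0,0.3],[0.05,0,0,0,0,0,0.3],[0,0,0,0,0,0,0.3],[0,0,0,0,0,0,0.3],[0,0,0,0,0,0,0.3]]

```text
clock: 8.27
tcp_pos: [0.6288, -0.0863, 0.0366]
orientation: [0.461, 0.536, 0.461, -0.536]
wrist_force: [0.0, -0.3, -2.5]
finger_gap: 0.0595
```

Nearly at contact; lowering in small steps and watching the force.

Emit:
drive_tool:
  plan:
    - [[0.05,0,0,0,0,0,0.3],[0.05,0,0,0,0,0,0.3],[0,0,0,0,0,0,0.3],[0,0,0,0,0,0,0.3],[0,0,0,0,0,0,0.3]]

```text
clock: 8.68
tcp_pos: [0.6287, -0.0862, 0.0365]
orientation: [0.462, 0.536, 0.461, -0.536]
wrist_force: [-3.2, 0.6, 5.1]
finger_gap: 0.0595
```

Contact: the force went from -3 to +5 N. Releasing gradually.

Emit:
drive_tool:
  plan:
    - [[0,0,0,0,0,0,0.7],[0,0,0,0,0,0,0.75],[0,0,0,0,0,0,0.82],[0,0,0,0,0,0,0.9],[0,0,0,0,0,0,1]]

```text
clock: 9.1
tcp_pos: [0.6289, -0.0863, 0.0353]
orientation: [0.461, 0.536, 0.461, -0.536]
wrist_force: [0.3, -0.2, -0.9]
finger_gap: 0.0848
```

Emit:
drive_tool:
  plan:
    - [[0,0,0,0,0,0,1],[0,0,0,0,0,0,1],[0,0,0,0,0,0,1],[0,0,0,0,0,0,1],[0,0,0,0,0,0,1]]

```text
clock: 9.52
tcp_pos: [0.6287, -0.0862, 0.0355]
orientation: [-0.461, -0.536, -0.461, 0.536]
wrist_force: [0.6, -0.0, 0.3]
finger_gap: 0.0853
```

Run:
```python
from h import *
need([.6289,-.0863,.0365],-8.5)
cv2.imwrite("pics/w4.png",env.read_camera("wrist")[:,:,::-1])
```

```text
t 9.5167 tcp [ 0.6287 -0.0862  0.0355] F [ 0.5798 -0.0056  0.3401] gap 0.08527039068077134
shift tool cm [-0.1033  0.0173  0.0033] after-turn axes [-0.1033  0.0172  0.0033] turn deg [-0.049   0.007  -0.0028]
```

View pics/w4.png

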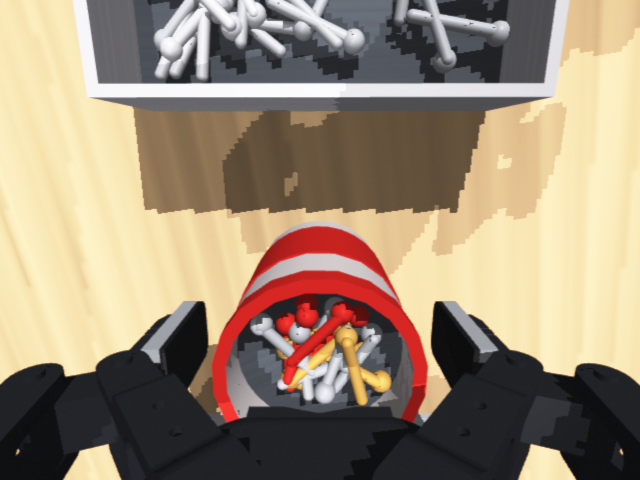

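The fingers are open and clear on both sides (inner edges x≈205 and 435, tub 213–427), and the tub is upright. Withdrawing straight up.

Emit:
drive_tool:
  plan:
    - [[-0.5,0,0,0,0,0,1],[-1.0,0,0,0,0,0,1],[-1.5,0,0,0,0,0,1],[-2.0,0,0,0,0,0,1],[-2.0,0,0,0,0,0,1]]

```text
clock: 9.98
tcp_pos: [0.6285, -0.0862, 0.1069]
orientation: [-0.461, -0.536, -0.461, 0.536]
wrist_force: [0.4, 0.4, 0.5]
finger_gap: 0.0856
```

Emit:
drive_tool:
  plan:
    - [[-2.5,0,0,0,0,0,1],[-2.5,0,0,0,0,0,1],[-2.5,0,0,0,0,0,1],[-2.5,0,0,0,0,0,1],[-2.5,0,0,0,0,0,1]]

```text
clock: 10.4
tcp_pos: [0.6286, -0.0862, 0.2331]
orientation: [0.462, 0.536, 0.461, -0.536]
wrist_force: [0.1, -0.1, -0.7]
finger_gap: 0.0856
```

Emit:
drive_tool:
  plan:
    - [[0,-3,1,0,0,0,1],[0,-4,0.5,0,0,0,1],[0,-4,0,0,0,0,1],[0,-4,0,0,0,0,1],[0,-3,0,0,0,0,1]]

```text
clock: 10.82
tcp_pos: [0.4454, -0.0736, 0.2314]
orientation: [-0.461, -0.536, -0.461, 0.536]
wrist_force: [-0.2, 0.9, -0.1]
finger_gap: 0.0854
```

Emit:
drive_tool:
  plan:
    - [[0,-2,0,0,0,0,1],[0,0,0,0,0,0,1],[0,0,0,0,0,0,1],[0,0,0,0,0,0,1],[0,0,0,0,0,0,1]]

```text
clock: 11.23
tcp_pos: [0.4299, -0.0717, 0.231]
orientation: [0.462, 0.536, 0.461, -0.536]
wrist_force: [0.0, 0.7, -0.1]
finger_gap: 0.0855
```

Run:
```python
from h import *
s=env.get_state();print(s["clock"],s["tcp_pos"])
for n in("top","scene"): cv2.imwrite(f"pics/{n}9.png",env.read_camera(n)[:,:,::-1])
```

```text
11.2333 [ 0.4299 -0.0717  0.231 ]
```

View pics/top9.png

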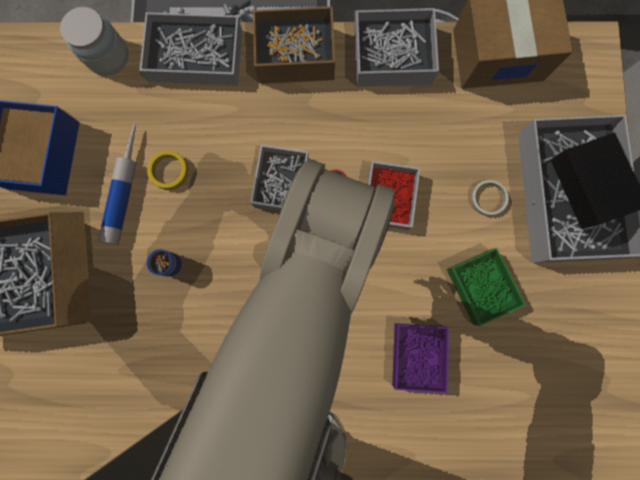

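View pics/scene9.png

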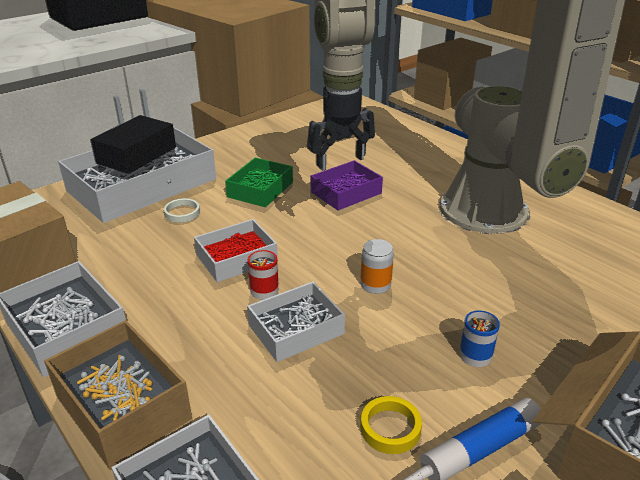

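The tub stands upright between the trays, but the arm blocks the top view. Swinging the arm to the right for a final measurement.

Emit:
drive_tool:
  plan:
    - [[0,0,2,0,0,0,1],[0,0,4,0,0,0,1],[0,0,4,0,0,0,1],[0,0,4,0,0,0,1],[0,0,4,0,0,0,1]]

```text
clock: 11.75
tcp_pos: [0.402, -0.2512, 0.2303]
orientation: [0.462, 0.536, 0.462, -0.536]
wrist_force: [1.9, 0.0, -0.1]
finger_gap: 0.0854
```

Emit:
drive_tool:
  plan:
    - [[0,0,4,0,0,0,1],[0,0,3,0,0,0,1],[0,0,2,0,0,0,1],[0,0,0,0,0,0,1],[0,0,0,0,0,0,1]]

```text
clock: 12.17
tcp_pos: [0.3885, -0.3394, 0.2296]
orientation: [0.46, 0.536, 0.461, -0.536]
wrist_force: [0.6, 0.3, 1.1]
finger_gap: 0.0853
```

Run:
```python
from h import *
s=env.get_state();print(s["clock"],s["tcp_pos"])
im=cv2.cvtColor(env.read_camera("top"),cv2.COLOR_RGB2BGR);cv2.imwrite("pics/top10.png",im)
x,y,w,h,f=240,130,190,100,4
c=cv2.resize(im[y:y+h,x:x+w],None,fx=f,fy=f,interpolation=cv2.INTER_CUBIC);cv2.imwrite("pics/top10c.png",c)
# tray motion vs first picture
a=cv2.imread("pics/top0.png")
im2=cv2.imread("pics/scene9.png")
t=np.linspace(0,2*np.pi,60)
for z in(0,.085):
    C=np.c_[.6289+.03*np.cos(t),-.0863+.03*np.sin(t),0*t+z]
    cv2.polylines(im2,[np.round(proj("scene",C)*16).astype(np.int32)],True,(0,255,255),1,cv2.LINE_AA,4)
cv2.imwrite("pics/s10c.png",cv2.resize(im2[210:370,180:360],None,fx=3.5,fy=3.5,interpolation=cv2.INTER_CUBIC))
```

```text
12.1667 [ 0.3885 -0.3394  0.2296]
```

View pics/top10c.png

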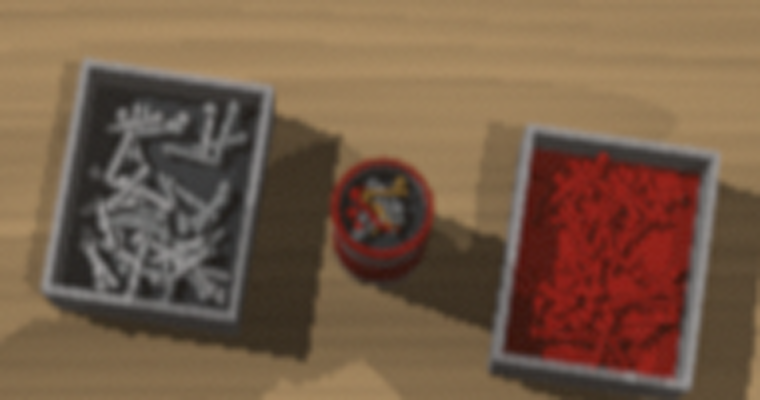

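View pics/s10c.png

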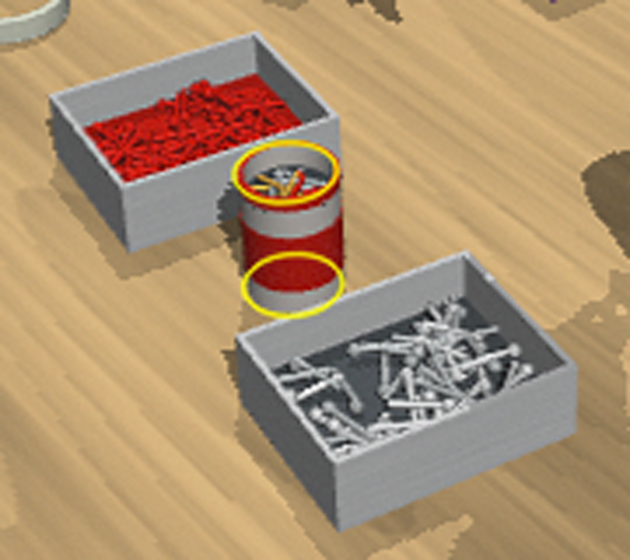

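Top crop: the tub rim spans x 332–433 and y 157–~260, with trays at the same corners as before. The scene overlay of the goal circles sits on the tub within 1–2 px.

Run:
```python
from h import *
g=lambda x,y:((x+.5)/4-.5+240,(y+.5)/4-.5+130)
print(bp("top",[g(382.5,208.5)],.085))
t=np.linspace(0,2*np.pi,60)
C=np.c_[.6289+.03*np.cos(t),-.0863+.03*np.sin(t),0*t+.085]
p=(proj("top",C)-[240,130]+.5)*4-.5; print("expected rim", p.min(0),p.max(0))
a=cv2.imread("pics/top0.png").astype(int);b=cv2.imread("pics/top10.png").astype(int)
for n,(x0,y0,x1,y1) in dict(screws=(250,145,306,200),plugs=(372,162,420,228)).items(): 
    (dx,dy),r=cv2.phaseCorrelate(*[cv2.cvtColor(i[y0:y1,x0:x1].astype(np.uint8),cv2.COLOR_BGR2GRAY).astype(np.float32) for i in(a,b)]);print(n,dx,dy,r)
print(env.get_state()["wrist_force"])
env.hand_in()
```

```text
[[ 0.6281 -0.0852  0.085 ]]
expected rim [334.0356 158.381 ] [434.7929 256.3461]
screws 0.006462265895819996 0.0698770995701743 0.9669435273276435
plugs -0.005645789123299494 0.06495007955903276 0.8858159272759049
[-0.1722  0.2873 -0.2983]
the job is handed in; nothing more can be done
```

The red-banded tub now stands upright midway between the screw tray and the plug tray, in line with them. I handed the job in at about 12 s.

- **Move:** I gripped the tub from above at 40 N, carried it across and lowered it until contact showed about 5 N at the wrist. I then released it and moved the arm well clear.
- **Position:** the last top picture puts the tub at (0.628, -0.085), against a target of (0.629, -0.086). That is about 1.4 mm off, within the 2 mm calibration. The scene camera agreed within 1–2 pixels.
- **Trays:** compared with the first picture, both shifted by less than 0.1 pixel, so I take them as unmoved.
- **Other items:** the last pictures show the tub's contents still inside. The blue-banded tub, the orange tin and the green and purple trays look untouched; I checked these by eye only.

No check failed or disagreed. No verdict was reported at hand-in.

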